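# Sweep the broken test bar off the bend fixture into the scrap pan

### The arm

A 6-joint arm with a two-finger parallel gripper is mounted at the origin on the work surface. World frame = base frame: x ahead of the robot, y to its left, z up, the work surface at z = 0. Lengths are in mm, angles in rad, forces in N, time in s.
With the tool pointing down it reaches from about 300 to 775 mm from the base axis. Payload 14.6 kg.
Tool frame: the origin (TCP) lies at the very end of the fingers, on their centre line; the grasp point (between the pads) lies 19 mm behind it; z points along the fingers, y is the line along which they close (so a half turn about z gives the same grasp; the last joint's range is limited). The gripper opens to 94 mm and grips with 3 to 60 N. Pads are 16 mm wide; open, the fingers measure 119 mm over their backs; the gripper's body (75 mm by 177 mm) begins 78 mm behind the grasp point.
Start: joints at [-1.202, 0.3, 1.521, -0, 1.321, -0.067], TCP at [232.167, -498.586, 205.446] pointing down, gripper open.
Joint ranges: [-3.03, 3.03], [-0.79, 2.21], [0.23, 2.52], [-1.04, 4.18], [0, 3.07], [-2.55, 2.55]. Speed limits (rad/s): [2.22, 2.22, 2.57, 3.14, 3.14, 3.14].

### API

Orientations are given as [roll, pitch, yaw] about the fixed x, y, z axes, in that order (R = Rz(yaw) Ry(pitch) Rx(roll)).
In Python, from cell import manip gives the robot as it stands.
- The arm moves only by the tool servo_tool, never from a script. Its argument "rows" is a list of rows, each a list of 7 numbers: the turn, a rotation vector about the world's x, y, z in degrees, then the shift along the world's x, y, z in mm, then the closure, from 0 (fully open) to 1 (shut). In form: [[rx, ry, rz, dx, dy, dz, fingers], ...]. A call has 1 to 20 rows; each row shifts and turns the commanded pose from where the row before left it; what a row does not reach is not made up. A row lasts 1/8 s, in which the tool goes at most 62.5 mm and 10.7 degrees, less where a joint would pass 70% of its speed; a pose out of reach is approached as far as the arm can. A call with a gripper value outside its range is refused whole. The fingers move at their own pace and stop on an object; "grip_force" is the grip in N (left out, the last holds). Time passes only in rows, so rows that do not move let the fingers close. It gives the time, the measured TCP pose, the force, the opening and the grip force at its end, in the units of the state.
- manip.read_state(): the state, without advancing time (a new reading comes with each control period).
- manip.camera(name): name is "scene" or "top"; returns the picture (420x560x3 uint8, red, green, blue); there is no depth.
- manip.camera_info(name): a dict with "fx", "fy", "cx", "cy" (pixels), "position" and "rotation" of the camera in the world. Camera axes: x right, y down, z forward; pixel columns grow to the right and rows downward; lengths in mm; the calibration is good to about 2 mm. A picture is of the moment at which its call begins. camera_info takes no time and is no camera call.
- manip.sign_off(): hands the job in; it is judged then, once.
The state is a dict: "clock": time; "joints": joint angles; "qd": joint speeds; "effort": joint torques, N m; "eef_pos": TCP position; "eef_rot": TCP orientation; "wrist_force": force on the tool from outside, world axes, zero at the start; "moment": the same for the moment, N m; "finger_gap": finger opening in mm; "finger_force": force on a finger pad.
Only numpy, scipy, OpenCV 4.12 (cv2) and the standard library are available. Lean on these libraries where they do the work, as an engineer would, in place of code of your own. Each camera call takes 0.05 s, during which the arm holds its last target. There are 200 camera calls.

### The job

A ceramic test bar has broken into three pieces on the base plate of the bend fixture. Sweep all three pieces off the plate's edge with the fingertips so that they drop into the plain steel scrap pan tucked under that side and lie down in it, none left propped on the plate; push them along the plate, do not pick any of them up. Leave the gauge, the supports, the pan itself, the divided box of whole bars and everything else on the bench where they stand.

Things in the scene. Friction and masses are not known exactly. Their poses are not given: they have to be found in the camera images.
- plate: Dark steel base plate of a three-point bend fixture, fixed to the bench: 340 mm long (its x axis) x 200 mm wide (its y axis), 14 mm thick, flat top 40 mm above the bench, underside 26 mm (it stands on four feet). Origin: centre, at bench level. No raised edge: parts drop off either long edge (y = +100 or -100 mm). The lanes between the gauge and each support are about 80 mm wide.
- support_near_top (a point): Top of the bright steel roller support clamped on the plate towards the robot (about 120 to 132 mm from the plate's centre along its -x). Block 28 mm (plate x) x 70 mm (plate y), 48 mm high, clamping flange on its outer side. Point: centre of its top. It slips at 40 N.
- support_far_top (a point): Same for the second roller support, on the plate's +x end.
- gauge: Displacement gauge standing loose on the plate in the middle of the span: dark round base 30 mm across and 22 mm high, slimmer steel stem to 49 mm above the plate, 0.3 kg. Origin: centre of its underside.
- pan: Plain undivided scrap pan of sheet steel, 300 mm (its x) x 150 mm (its y), walls 2 mm thick and 22 mm high, floor 2 mm, 0.9 kg, loose on the bench. It stands parallel to the plate along one of its two long sides, left or right, and reaches about 15 mm in under the plate's edge. Origin: centre of its underside.
- bar_box: Black plastic box for whole test bars, 280 mm x 100 mm x 30 mm high, one divider wall running along its length, 0.9 kg, loose, along the other long side of the plate. Origin: centre of its underside.
- bar0: Whole white ceramic bar 150 x 20 x 12 mm lying in the divided box. Origin: centre of its underside.
- bar1: Second whole white ceramic bar 150 x 20 x 12 mm lying in the divided box. Origin: centre of its underside.
- piece_long: The longest broken piece. White ceramic bar fragment, 60 mm long (body x axis) x 20 mm wide (y) x 12 mm thick (z), about 30 to 60 g, one square end and one (+x) jagged end; lies flat on the plate at the start. Origin: centre of its underside.
- piece_short: The second longest broken piece. White ceramic bar fragment, 54 mm long (body x axis) x 20 mm wide (y) x 12 mm thick (z), about 27 to 55 g, one square end and one (+x) jagged end; lies flat on the plate at the start. Origin: centre of its underside.
- piece_middle: The shortest broken piece. White ceramic bar fragment, 36 mm long (body x axis) x 20 mm wide (y) x 12 mm thick (z), about 18 to 36 g, both ends jagged; lies flat on the plate at the start. Origin: centre of its underside.
- tape: Roll of paper tape lying flat, 104 mm across, 25 mm high, to the left of the fixture. Origin: centre of its underside.
- flask: Upright steel drinking flask, 68 mm across, 200 mm high, left of the fixture. Origin: centre of its underside.
- caliper: Steel caliper lying flat, 200 mm long, 55 mm over the jaws, 8 mm high, to the right of the fixture. Origin: on its beam, at mid length, on the underside.
- spray: White spray bottle with red head, 74 mm across, 168 mm high, right of the fixture. Origin: centre of its underside.
- piece_long_mid (a point): Centre of the longest broken piece, 6 mm above its underside when it lies flat.
- piece_short_mid (a point): Centre of the second longest broken piece, 6 mm above its underside when it lies flat.
- piece_middle_mid (a point): Centre of the shortest broken piece, 6 mm above its underside when it lies flat.

How it is judged:
By the outcome, as a careful person would: the job done as asked, in the order asked, and still so for the second after the job is handed in, with the robot touching nothing.
It also fails if it takes over 54 s, if anything falls off the work surface, if the arm or the gripper's body presses on something with over 40 N, if the wrist force passes 120 N, or if a joint passes its speed limit or range.

## Working session

There is one attempt and no reset: what is moved stays moved. The work goes in short steps, Python scripts to look and compute and a tool call to move; the robot and the scene stay as the last step left them, time stands still between calls to the robot, and variables do not carry over. Pictures are saved under pics/ and viewed, at most 10 in all, crops included, and the job is handed in when it is done.

Besides the shell and the picture viewer there is one more tool, called after "Request:" by a JSON object that holds its "fn" and its "kwargs", one argument or row to a line. servo_tool: Moves the arm, as the interface text tells. Its arguments: {"type":"object","properties":{"rows":{"type":"array","items":{"type":"array","items":{"type":"number"}}},"grip_force":{"type":"number"}},"required":["rows"]}

```bash
mkdir -p pics; cat > h.py <<'E'
import numpy as np, cv2
from cell import manip
def pix2w(name,u,v,z):
    i=manip.camera_info(name);R=np.array(i["rotation"]);p=np.array(i["position"])
    d=R@np.array([(u-i["cx"])/i["fx"],(v-i["cy"])/i["fy"],1]);return p+d*(z-p[2])/d[2]
def w2pix(name,P):
    i=manip.camera_info(name);R=np.array(i["rotation"]);c=R.T@(np.array(P)-np.array(i["position"]))
    return i["fx"]*c[0]/c[2]+i["cx"],i["fy"]*c[1]/c[2]+i["cy"]
def shot(name,fn,crop=None,s=1):
    im=manip.camera(name)
    if crop: x0,y0,x1,y1=crop; im=im[y0:y1,x0:x1]
    im=cv2.resize(im,None,fx=s,fy=s,interpolation=cv2.INTER_CUBIC)
    cv2.imwrite("pics/"+fn,im[:,:,::-1])
E
python3 - <<'E'
from h import *
shot("top","a.png",None,1.42);shot("scene","b.png",None,1.42)
print(manip.camera_info("top"),manip.camera_info("scene"))
s=manip.read_state();print(s["clock"],s["eef_pos"],s["eef_rot"])
E
```

```text
{'fx': 541.5342291119537, 'fy': 541.5342291119537, 'cx': 276.15265943730606, 'cy': 215.1863535849852, 'position': array([ 303.83468485,    4.61147738, 1697.30836603]), 'rotation': array([-3.0124584 ,  0.00525588, -1.56392576])} {'fx': 517.5374047512905, 'fy': 517.5374047512905, 'cx': 276.8894284448144, 'cy': 216.48233635259572, 'position': array([1254.80321666, -513.78895668, 1035.67747721]), 'rotation': array([-2.39257246,  0.01190781,  0.9331118 ])}
0.1 [ 232.08301226 -498.36128857  204.92297629] [-3.14052529e+00 -4.03964155e-05  4.35828645e-01]
```

View pics/a.png

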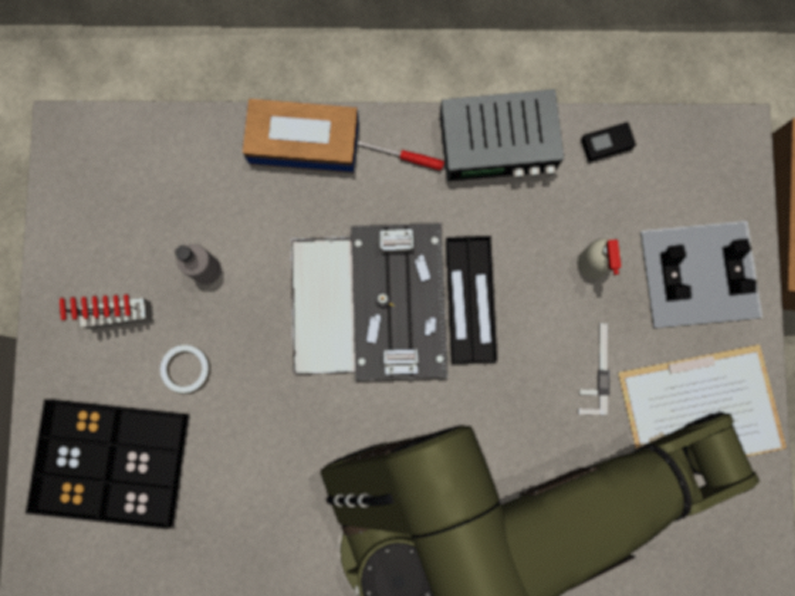

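View pics/b.png

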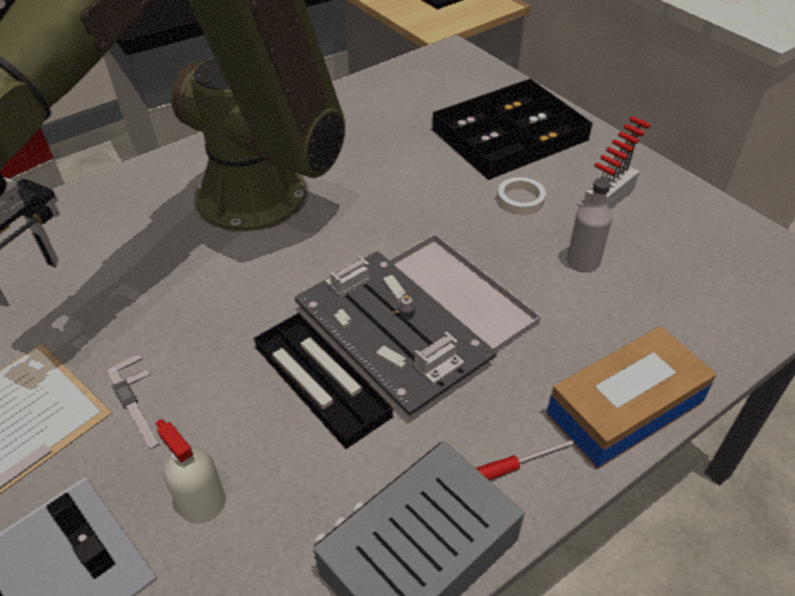

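The pan is on the left (+y) side at about (323,305) in the top view, and the divided box is on the right. One piece lies on the left at (374,329), with two on the right at (423,268) and (431,326). The gauge is at (383,299). I'll enlarge this area to measure it.

```bash
sed -i 's/R=np.array(i\["rotation"\])/R=Rot.from_euler("xyz",i["rotation"]).as_matrix()/; 1a from scipy.spatial.transform import Rotation as Rot' h.py
python3 - <<'E'
from h import *
shot("top","c.png",(200,150,355,272),5);shot("scene","d.png",(180,160,385,300),3.9)
print(pix2w("top",400/1.42,302/1.42,40))
E
```

```text
[526.90766995  -2.2443748   40.        ]
```

View pics/c.png

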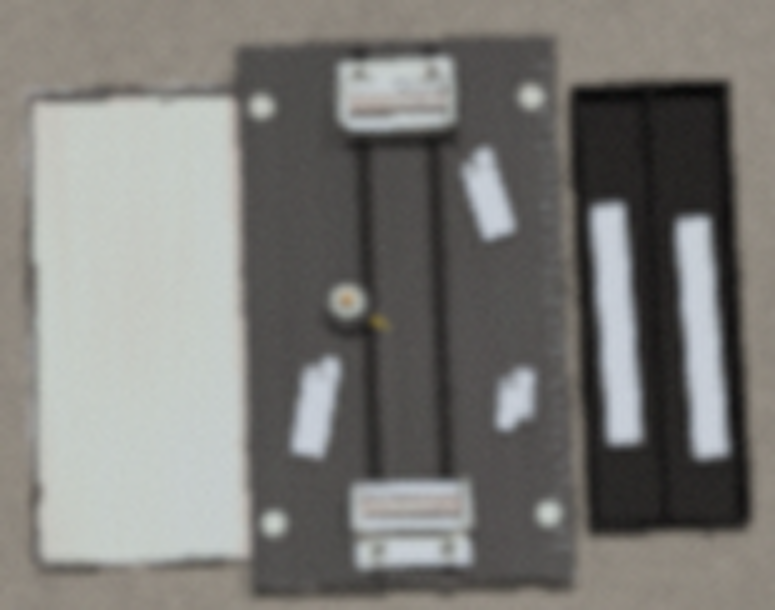

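View pics/d.png

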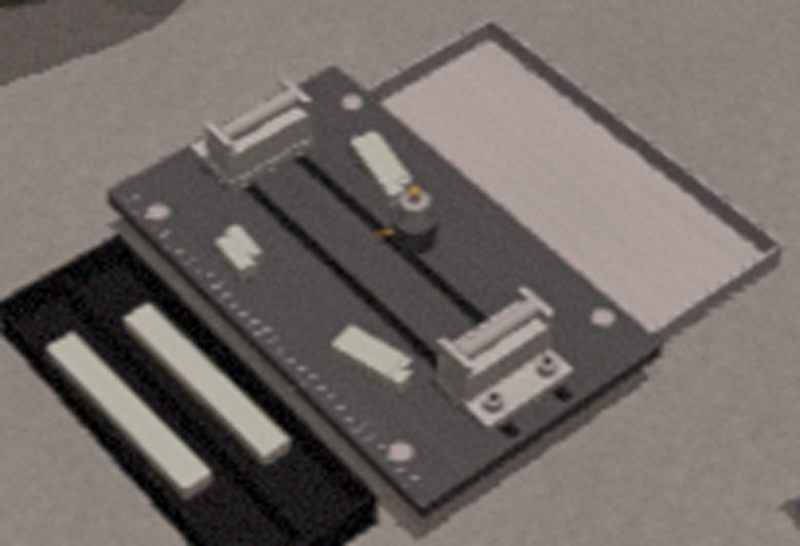

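In crop c the plate corners are about (237,45), (553,38), (573,583) and (253,592). The pieces are:
- long: (316,408), ends (308,457) to (328,358)
- short: (489,195)
- middle: (516,399)

The gauge top is at (346,300). The pan spans from (33,95) to (40,562).

```bash
cat >> h.py <<'E'
def cw(x,y,z,k=5,x0=200,y0=150): return pix2w("top",x0+(x+.5)/k-.5,y0+(y+.5)/k-.5,z)
E
python3 - <<'E'
from h import *
c=[cw(*p,40)[:2] for p in [(237,45),(553,38),(573,583),(253,592)]]
print("corners FL FR NR NL",np.round(c,1)); o=np.mean(c,0)
ax=(c[0]+c[1]-c[2]-c[3]);ay=(c[0]+c[3]-c[1]-c[2]);L=[np.linalg.norm(ax)/2,np.linalg.norm(ay)/2]
ang=np.arctan2(ax[1],ax[0]);print("o",o,"yaw deg",np.degrees(ang),np.degrees(np.arctan2(-ay[0],ay[1])),"size",L)
def pl(w): d=w[:2]-o;return np.array([d[0]*np.cos(ang)+d[1]*np.sin(ang),-d[0]*np.sin(ang)+d[1]*np.cos(ang)])
for n,p,z in [("long",(316,408),52),("longA",(308,457),52),("longB",(328,358),52),("short",(489,195),52),("shA",(497,238),52),("shB",(478,150),52),("mid",(516,399),52),("midA",(507,428),52),("midB",(525,370),52),
 ("gauge",(346,300),89),("supF near edge",(398,132),88),("supF L",(340,95),88),("supF R",(456,95),88),("supN far edge",(410,482),88),("supN L",(351,505),88),("supN R",(472,505),88),("panFL",(30,95),22),("panNL",(38,565),22)]:
    w=cw(*p,z);print(n,np.round(w[:2],1),"plate",np.round(pl(w),1))
# scene cross-check
for n,p,z in [("long",(382,165),52),("short",(374,354),52),("mid",(240,248),52),("gauge",(414,198),89)]:
    w=pix2w("scene",180+p[0]/3.9,160+p[1]/3.9,z);print("scene",n,np.round(w[:2],1),np.round(pl(w),1))
E
```

```text
corners FL FR NR NL [[ 697.   107.3]
 [ 702.6  -90.5]
 [ 362.9 -102.2]
 [ 356.2   92.8]]
o [529.66300828   1.84016673] yaw deg 2.2078337085575104 1.8024247515545198 size [np.float64(340.49616729234833), np.float64(196.47321463282933)]
long [467.9  55.1] plate [-59.7  55.6]
longA [437.9  59.7] plate [-89.5  61.4]
longB [498.7  48.1] plate [-29.2  47.4]
short [600.5 -50.2] plate [ 68.8 -54.7]
shA [573.7 -55.2] plate [ 41.8 -58.7]
shB [628.7 -43.4] plate [ 97.2 -49. ]
mid [474.2 -66.9] plate [-58.1 -66.6]
midA [456.4 -61.4] plate [-75.7 -60.4]
midB [492.  -72.4] plate [-40.5 -72.7]
gauge [529.4  36.7] plate [ 1.1 34.8]
supF near edge [632.3   6.1] plate [102.8   0.3]
supF L [655.   41.4] plate [126.7  34.7]
supF R [655.4 -28.9] plate [124.4 -35.6]
supN far edge [420.4  -2.3] plate [-109.3    0. ]
supN L [406.5  32.7] plate [-121.9   35.5]
supN R [407.  -39.2] plate [-124.2  -36.3]
panFL [668.3 238.7] plate [147.6 231.3]
panNL [372.4 226.7] plate [-148.5  230.8]
scene long [473.2  54.3] [-54.4  54.6]
scene short [603.4 -48.8] [ 71.8 -53.4]
scene mid [478.1 -65.8] [-54.1 -65.6]
scene gauge [539.1  31.5] [10.6 29.3]
```

Request:
{"fn": "servo_tool", "kwargs": {
  "rows": [
    [0, 0, 5.6, 20, 42.5, -5, 0.68],
    [0, 0, 5.6, 20, 42.5, -5, 0.68],
    [0, 0, 5.6, 20, 42.5, -5, 0.68],
    [0, 0, 5.6, 20, 42.5, -5, 0.68],
    [0, 0, 5.6, 20, 42.5, -5, 0.68],
    [0, 0, 5.6, 20, 42.5, -5, 0.68],
    [0, 0, 5.6, 20, 42.5, -5, 0.68],
    [0, 0, 5.6, 20, 42.5, -5, 0.68],
    [0, 0, 5.6, 20, 42.5, -5, 0.68],
    [0, 0, 5.6, 20, 42.5, -5, 0.68],
    [0, 0, 5.6, 20, 42.5, -5, 0.68],
    [0, 0, 5.4, 17, 42.5, -5, 0.68],
    [0, 0, 0, 0, 0, 0, 0.68],
    [0, 0, 0, 0, 0, 0, 0.68]
  ]
}}

```text
clock: 1.95
eef_pos: [469.0, 11.1, 145.4]
eef_rot: [-3.141, 0.0, 1.605]
wrist_force: [-0.5, -0.2, -0.3]
finger_gap: 30.0
finger_force: 0.0
```

Request:
{"fn": "servo_tool", "kwargs": {
  "rows": [
    [0, 0, 0, 0, 0, -25, 0.68],
    [0, 0, 0, 0, 0, -25, 0.68],
    [0, 0, 0, 0, 0, -20, 0.68],
    [0, 0, 0, 0, 0, -15, 0.68],
    [0, 0, 0, 0, 0, 0, 0.68]
  ]
}}

```text
clock: 2.58
eef_pos: [468.7, 10.9, 60.0]
eef_rot: [-3.14, -0.0, 1.604]
wrist_force: [0.1, -0.5, 0.2]
finger_gap: 29.9
finger_force: 0.0
```

```bash
python3 - <<'E'
from h import *
shot("scene","e.png",(200,150,360,270),5)
print(manip.read_state()["eef_pos"])
E
```

```text
[469.15761269  11.00379406  60.65656863]
```

View pics/e.png

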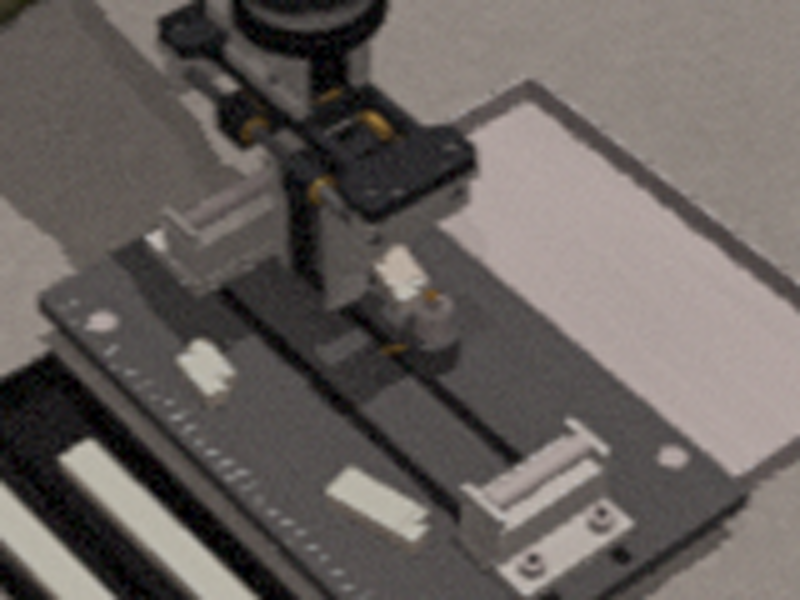

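Fingertips are at about (345,300) in the crop. They are clear of the support and the gauge (430,330), and behind the long piece (400,270). I'll lower them and sweep.

Request:
{"fn": "servo_tool", "kwargs": {
  "rows": [
    [0, 0, 0, 0, 0, -10, 0.68],
    [0, 0, 0, 0, 0, -6, 0.68],
    [0, 0, 0, 0, 0, 0, 0.68],
    [0, 0, 0, -0.3, 9, 0, 0.68],
    [0, 0, 0, -0.3, 9, 0, 0.68],
    [0, 0, 0, -0.3, 9, 0, 0.68],
    [0, 0, 0, -0.3, 9, 0, 0.68],
    [0, 0, 0, -0.3, 9, 0, 0.68],
    [0, 0, 0, -0.4, 12, 0, 0.68],
    [0, 0, 0, -0.5, 16, 0, 0.68],
    [0, 0, 0, -0.6, 18, 0, 0.68],
    [0, 0, 0, -0.4, 12, 0, 0.68],
    [0, 0, 0, 0, 0, 0, 0.68],
    [0, 0, 0, 0, 0, 0, 0.68]
  ]
}}

```text
clock: 4.38
eef_pos: [465.7, 114.2, 44.4]
eef_rot: [-3.141, 0.0, 1.605]
wrist_force: [-0.5, -0.4, -0.2]
finger_gap: 30.1
finger_force: 0.0
```

```bash
python3 - <<'E'
from h import *
a=manip.camera("top");b=manip.camera("scene")
a=cv2.resize(a[150:272,200:355],(400,315));b=cv2.resize(b[150:270,200:360],(420,315))
cv2.imwrite("pics/f.png",np.hstack([a[:,:,:],b[:,:380]])[:,:,::-1])
print(manip.read_state()["eef_pos"])
E
```

```text
[465.78990651 114.00964322  44.40875317]
```

View pics/f.png

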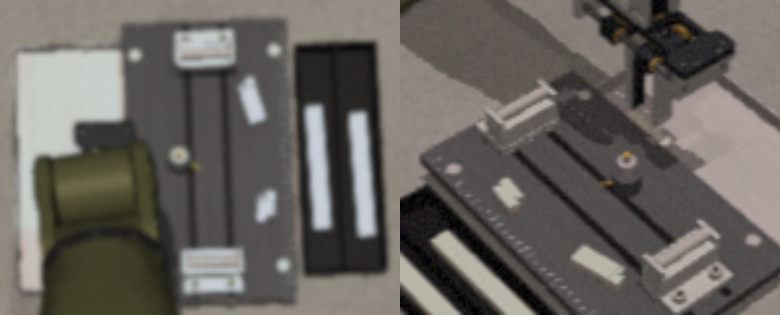

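The gauge is untouched at (627,160) and the long piece has left the plate; a white spot shows at the pan edge at (668,140). Next is the start position for the short piece, where I'll check the pan.

Request:
{"fn": "servo_tool", "kwargs": {
  "rows": [
    [0, 0, 0, 0, 0, 40, 0.68],
    [0, 0, 0, 0, 0, 45, 0.72],
    [0, 0, 0, 22.7, -34.5, 0, 0.72],
    [0, 0, 0, 22.7, -34.5, 0, 0.72],
    [0, 0, 0, 22.7, -34.5, 0, 0.72],
    [0, 0, 0, 22.7, -34.5, 0, 0.72],
    [0, 0, 0, 22.7, -34.5, 0, 0.72],
    [0, 0, 0, 22.7, -34.5, 0, 0.72],
    [0, 0, 0, 0, 0, -35, 0.72],
    [0, 0, 0, 0, 0, -30, 0.72],
    [0, 0, 0, 0, 0, 0, 0.72]
  ]
}}

```text
clock: 5.85
eef_pos: [600.7, -92.8, 62.5]
eef_rot: [-3.138, -0.001, 1.604]
wrist_force: [0.3, -0.7, 1.1]
finger_gap: 26.3
finger_force: 0.0
```

```bash
python3 - <<'E'
from h import *
a=manip.camera("top");b=manip.camera("scene")
a=cv2.resize(a[150:272,200:355],(400,315));b=cv2.resize(b[150:270,200:360],(420,315))
cv2.imwrite("pics/g.png",np.hstack([a[:,:,:],b[:,:400]])[:,:,::-1])
print(manip.read_state()["eef_pos"])
E
```

```text
[602.31071569 -92.89124625  65.46183208]
```

View pics/g.png

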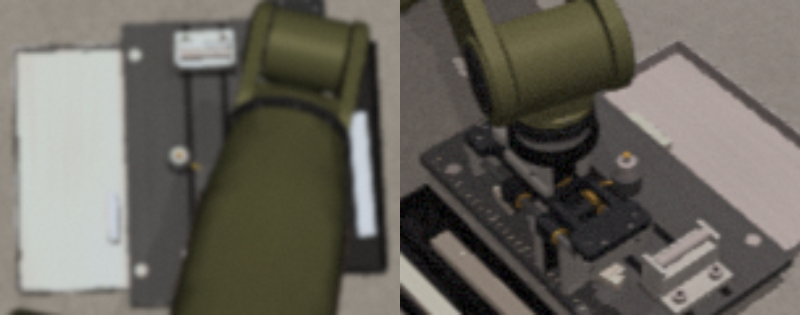

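The long piece lies in the pan at about (113,217) in the top panel. It looks narrow, so it may be on its side; I'll check that later. I'll sweep the short piece with a faster finish so it lands flatter.

Request:
{"fn": "servo_tool", "kwargs": {
  "rows": [
    [0, 0, 0, 0, 0, -14, 0.72],
    [0, 0, 0, 0, 0, -6, 0.72],
    [0, 0, 0, 0, 0, 0, 0.72],
    [0, 0, 0, -0.3, 9, 0, 0.72],
    [0, 0, 0, -0.3, 9, 0, 0.72],
    [0, 0, 0, -1.3, 9, 0, 0.72],
    [0, 0, 0, -1.3, 9, 0, 0.72],
    [0, 0, 0, -1.3, 9, 0, 0.72],
    [0, 0, 0, -1.3, 9, 0, 0.72],
    [0, 0, 0, -1.3, 9, 0, 0.72]
  ]
}}

```text
clock: 7.2
eef_pos: [594.8, -29.0, 44.5]
eef_rot: [3.142, -0.0, 1.605]
wrist_force: [-0.5, -1.6, -0.0]
finger_gap: 26.5
finger_force: 0.2
```

Request:
{"fn": "servo_tool", "kwargs": {
  "rows": [
    [0, 0, 0, -0.4, 10, 0, 0.72],
    [0, 0, 0, -0.4, 10, 0, 0.72],
    [0, 0, 0, -0.4, 10, 0, 0.72],
    [0, 0, 0, -0.4, 10, 0, 0.72],
    [0, 0, 0, -0.4, 10, 0, 0.72],
    [0, 0, 0, -0.3, 10, 0, 0.72],
    [0, 0, 0, -0.3, 10, 0, 0.72],
    [0, 0, 0, -0.3, 10, 0, 0.72],
    [0, 0, 0, -0.3, 10, 0, 0.72],
    [0, 0, 0, -0.7, 20, 0, 0.72],
    [0, 0, 0, -1.1, 34, 0, 0.72],
    [0, 0, 0, 0, 4, 0, 0.72],
    [0, 0, 0, 0, 0, 0, 0.72]
  ]
}}

```text
clock: 8.82
eef_pos: [589.8, 118.7, 44.4]
eef_rot: [-3.141, 0.0, 1.606]
wrist_force: [0.4, -0.3, 0.5]
finger_gap: 26.1
finger_force: 0.0
```

Request:
{"fn": "servo_tool", "kwargs": {
  "rows": [
    [0, 0, 0, 0, 0, 40, 0.72],
    [0, 0, 0, 0, 0, 45, 0.85],
    [0, 0, 0, -16.4, -32, 0, 0.85],
    [0, 0, 0, -16.4, -32, 0, 0.85],
    [0, 0, 0, -16.4, -32, 0, 0.85],
    [0, 0, 0, -16.4, -32, 0, 0.85],
    [0, 0, 0, -16.4, -32, 0, 0.85],
    [0, 0, 0, -16.4, -32, 0, 0.85],
    [0, 0, 0, -16.1, -32, 0, 0.85],
    [0, 0, 0, 0, 0, 0, 0.85]
  ]
}}

```text
clock: 10.07
eef_pos: [474.5, -107.8, 129.6]
eef_rot: [3.142, 0.0, 1.601]
wrist_force: [0.9, -0.1, 0.4]
finger_gap: 14.1
finger_force: 0.0
```

```bash
python3 - <<'E'
from h import *
a=manip.camera("top");b=manip.camera("scene")
a=cv2.resize(a[165:265,202:282],(400,500),interpolation=cv2.INTER_CUBIC);b=cv2.resize(b[165:265,280:360],(400,500),interpolation=cv2.INTER_CUBIC)
cv2.imwrite("pics/i.png",np.hstack([a,b])[:,:,::-1])
print(manip.read_state()["eef_pos"])
E
```

```text
[ 475.33357624 -106.04154741  129.58943896]
```

View pics/i.png

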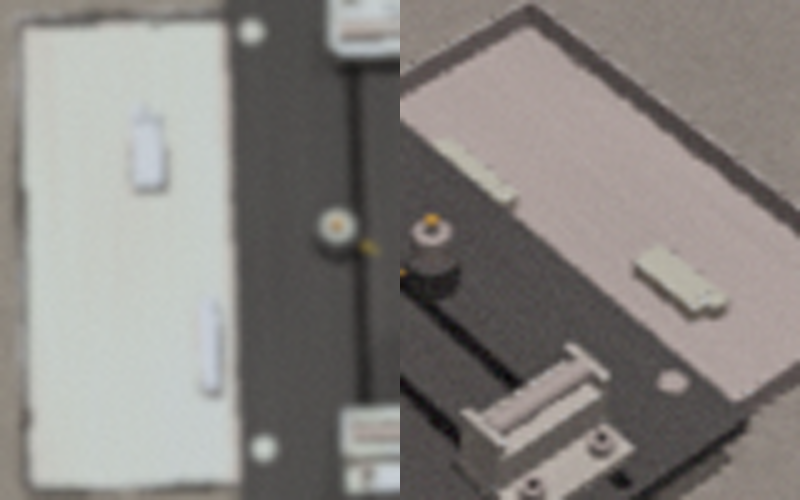

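The short piece lies flat in the pan at (149,150) in the left panel. The long piece lies along the plate edge on its narrow side at (209,345). The middle piece has to drop at the same x, so I'll measure the long piece and slide it along the pan first.

```bash
python3 - <<'E'
from h import *
o=np.array([529.7,1.8]);a=np.radians(2)
def pl(w): d=w[:2]-o;return np.array([d[0]*np.cos(a)+d[1]*np.sin(a),-d[0]*np.sin(a)+d[1]*np.cos(a)])
for n,p,z in [("farL",(202,300),22),("farR",(215,300),22),("nearR",(221,393),22),("nearL",(202,393),22),("farLflat",(202,300),14),("short",(149,152),14),("edge",(235,345),40)]:
    w=cw(*p,z,5,202,165);print(n,np.round(w[:2],1),np.round(pl(w),1))
for p in [(440,142),(512,205),(515,195),(455,138)]:
    w=pix2w("scene",280+p[0]/5-80,165+p[1]/5,22);print(np.round(pl(w),1))
E
```

```text
farL [491.1 121. ] [-34.4 120.5]
farR [491.2 112.9] [-34.6 112.4]
nearR [433.2 108.4] [-92.7 109.9]
nearL [433.1 120.2] [-92.4 121.7]
farLflat [492.  121.6] [-33.5 121. ]
short [585.6 156.4] [ 61.3 152.6]
edge [461.4  99.1] [-64.9  99.6]
[-87.3 116. ]
[-24.7 115.4]
[-29.5 121.6]
[-84.5 124.5]
```

Request:
{"fn": "servo_tool", "kwargs": {
  "rows": [
    [0, 0, 0, -11.1, 37, 0, 1],
    [0, 0, 0, -11.1, 37, 0, 1],
    [0, 0, 0, -11.1, 37, 0, 1],
    [0, 0, 0, -11.1, 37, 0, 1],
    [0, 0, 0, -11.1, 37, 0, 1],
    [0, 0, 0, -11.1, 37, 0, 1],
    [0, 0, 0, 0, 0, 0, 1],
    [0, 0, 0, 0, 0, 0, 1]
  ]
}}

```text
clock: 11.18
eef_pos: [408.9, 116.5, 129.5]
eef_rot: [3.142, 0.0, 1.606]
wrist_force: [-0.7, 1.1, 0.0]
finger_gap: 0.2
finger_force: 0.0
```

Request:
{"fn": "servo_tool", "kwargs": {
  "rows": [
    [0, 0, 0, 0, -1.5, -30, 1],
    [0, 0, 0, 0, 0, -30, 1],
    [0, 0, 0, 0, 0, -30, 1],
    [0, 0, 0, 0, 0, -18, 1],
    [0, 0, 0, 0, 0, -10, 1],
    [0, 0, 0, 0, 0, 0, 1],
    [0, 0, 0, 6, 0.2, 0, 1],
    [0, 0, 0, 9, 0.3, 0, 1],
    [0, 0, 0, 9, 0.3, 0, 1],
    [0, 0, 0, 9, 0.3, 0, 1],
    [0, 0, 0, 9, 0.3, 0, 1],
    [0, 0, 0, 9, 0.3, 0, 1],
    [0, 0, 0, 9, 0.3, 0, 1],
    [0, 0, 0, 9, 0.3, 0, 1],
    [0, 0, 0, 7, 0.3, 0, 1],
    [0, 0, 0, 4, 0.2, 0, 1],
    [0, 0, 0, 0, 0, 0, 1]
  ]
}}

```text
clock: 13.3
eef_pos: [488.9, 117.7, 11.4]
eef_rot: [-3.142, 0.0, 1.605]
wrist_force: [-0.0, 0.3, 0.2]
finger_gap: 0.8
finger_force: 0.0
```

Request:
{"fn": "servo_tool", "kwargs": {
  "rows": [
    [0, 0, 0, -4, 0, 0, 1],
    [0, 0, 0, 0, 0, 40, 1],
    [0, 0, 0, 0, 0, 40, 0.85],
    [0, 0, 0, 0, 0, 38, 0.85],
    [0, 0, 0, -1.6, -37, 0, 0.85],
    [0, 0, 0, -1.6, -37, 0, 0.85],
    [0, 0, 0, -1.6, -37, 0, 0.85],
    [0, 0, 0, -1.6, -37, 0, 0.85],
    [0, 0, 0, -1.6, -37, 0, 0.85],
    [0, 0, 0, -1.6, -38, 0, 0.85],
    [0, 0, 0, 0, 0, -30, 0.85],
    [0, 0, 0, 0, 0, -30, 0.85],
    [0, 0, 0, 0, 0, -20, 0.85],
    [0, 0, 0, 0, 0, -5, 0.85],
    [0, 0, 0, 0, 0, 0, 0.85]
  ]
}}

```text
clock: 15.18
eef_pos: [475.2, -105.2, 44.8]
eef_rot: [3.141, 0.0, 1.605]
wrist_force: [-0.6, 1.2, -0.3]
finger_gap: 14.1
finger_force: 0.0
```

Request:
{"fn": "servo_tool", "kwargs": {
  "rows": [
    [0, 0, 0, -0.3, 9, 0, 0.85],
    [0, 0, 0, -0.3, 9, 0, 0.85],
    [0, 0, 0, -0.3, 9, 0, 0.85],
    [0, 0, 0, -0.3, 9, 0, 0.85],
    [0, 0, 0, -0.3, 9, 0, 0.85],
    [0, 0, 0, -0.3, 9, 0, 0.85],
    [0, 0, 0, -0.3, 9, 0, 0.85],
    [0, 0, 0, -0.3, 9, 0, 0.85],
    [0, 0, 0, -0.3, 9, 0, 0.85],
    [0, 0, 0, -0.3, 9, 0, 0.85]
  ]
}}

```text
clock: 16.42
eef_pos: [472.1, -14.7, 44.4]
eef_rot: [-3.142, 0.0, 1.605]
wrist_force: [0.2, -0.3, -0.7]
finger_gap: 13.8
finger_force: 0.0
```

Request:
{"fn": "servo_tool", "kwargs": {
  "rows": [
    [0, 0, 0, -0.3, 9, 0, 0.85],
    [0, 0, 0, -0.3, 9, 0, 0.85],
    [0, 0, 0, -0.3, 9, 0, 0.85],
    [0, 0, 0, -0.3, 9, 0, 0.85],
    [0, 0, 0, -0.3, 9, 0, 0.85],
    [0, 0, 0, -0.3, 9, 0, 0.85],
    [0, 0, 0, -0.3, 9, 0, 0.85],
    [0, 0, 0, -0.3, 9, 0, 0.85],
    [0, 0, 0, -0.7, 22, 0, 0.85],
    [0, 0, 0, -1.2, 36, 0, 0.85],
    [0, 0, 0, 0, 4, 0, 0.85],
    [0, 0, 0, 0, 0, 0, 0.85],
    [0, 0, 0, 0, 0, 40, 0.85],
    [0, 0, 0, 0, 0, 45, 0.85],
    [0, 0, 0, 0, -40, 20, 0.85],
    [0, 0, 0, 0, -50, 20, 0.85],
    [0, 0, 0, 0, -50, 0, 0.85],
    [0, 0, 0, 0, -50, 0, 0.85],
    [0, 0, 0, 0, -50, 0, 0.85],
    [0, 0, 0, 0, -20, 0, 0.85]
  ]
}}

```text
clock: 18.92
eef_pos: [467.1, -144.4, 169.4]
eef_rot: [-3.141, 0.0, 1.602]
wrist_force: [1.0, 0.8, 0.5]
finger_gap: 14.4
finger_force: 0.0
```

```bash
python3 - <<'E'
from h import *
a=manip.camera("top");b=manip.camera("scene")
a=cv2.resize(a[155:270,202:282],(400,575),interpolation=cv2.INTER_CUBIC);b=cv2.resize(b[165:280,280:360],(400,575),interpolation=cv2.INTER_CUBIC)
cv2.imwrite("pics/j.png",np.hstack([a,b])[:,:,::-1])
print(manip.read_state()["eef_pos"])
E
```

```text
[ 467.28392101 -143.66061322  169.27727673]
```

View pics/j.png

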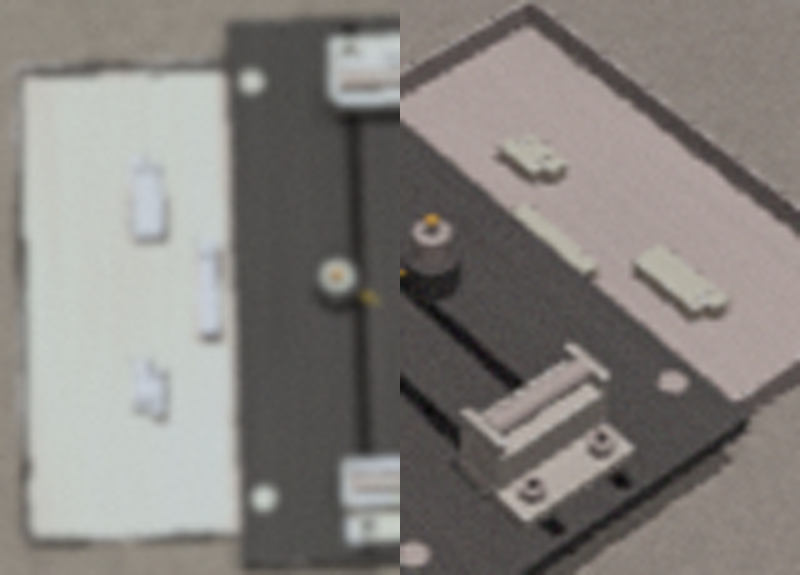

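All three pieces are in the pan: short flat at (149,200), middle flat at (150,390), and long resting on its narrow side at (209,290), about 10 mm clear of the plate edge. The gauge at (337,277), the supports and the pan are where they were, so I'm handing in.

```bash
python3 -c "
from cell import manip
print(manip.sign_off())"
```

```text
the job is handed in; nothing more can be done
None
```

All three pieces were swept off the plate into the scrap pan and the job is handed in: the short and middle pieces lie flat, the long one rests on its narrow side about 10 mm clear of the plate after I slid it along the pan to make room, and the gauge, supports and pan look unmoved in the last picture (the divided box and the rest of the bench were not re-checked).

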